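# Set the overhang gauge and hold the hand-rest board out over the litho stone

### The job

The hand-rest board on the litho stone is to get a foot screwed under its free end. First slide the gauge's carriage along its rail until its pointer bar lines up with the upright blade of the index clamp, then slide the board, without lifting it or letting it tip, straight out over the stone's edge until its outer end lies directly beneath the pointer bar. More than half of it then hangs out, so finish while still holding the board there, flat on the stone, with the carriage left at its mark and the other things on the bench left alone.

Things in the scene. Friction and masses are not known exactly. Their poses are not given: they have to be found in the camera images.
- stone_edge (a point): Point on the top outer edge of the litho stone, about where the board crosses it. The stone is a grey slab fixed to the bench, 240 mm (its x) by 260 mm (its y) by 70 mm high, top at z = 0.070; its centre is 130 mm back from this edge along -y and 30 mm towards -x of this point. +y points straight out over the edge (to the robot's left); +x points to the far side.
- board_mid (a point): Centre (half-way up) of the loose pale wooden hand-rest board, which lies flat on the stone with its length across the outer edge: 300 mm long (its y), 56 mm wide (its x), 18 mm thick, uniform, 0.2 to 0.35 kg. +y points to its outer end. At the start it overhangs the edge by 30 to 70 mm and may lie up to 0.08 rad askew to the stone.
- board_end (a point): Middle of the upper edge of the board's outer end face, 150 mm along +y and 9 mm above the board's centre. This end is to come beneath the pointer bar.
- carriage (a joint): Travel of the gauge carriage along its rail in m, 0 to 0.180, growing along the stone's +y (away from the stone). It slides with about 2 N friction and stays where it is left.
- knob (a point): Centre of the upright black cylindrical knob on the gauge carriage, 26 mm diameter, 38 mm tall, by which to move it. The dark carriage is 50 mm (x) by 45 mm (y), top at z = 0.104; the pointer bar runs through under the knob, bar top at z = 0.108. Same axes as the stone.
- bar_front (a point): Point on the underside (z = 0.098) of the carriage's pointer bar, a straight thin steel bar (4 mm along y, 10 mm high, 145 mm along x) crossing the carriage. This point is 85 mm to the -x side of the knob's axis, at the same y, over the board's path; the bar ends 15 mm beyond it. The bar passes 10 mm above the board's top. Same axes as the stone.
- bar_rear (a point): Rear (+x) end of the same pointer bar, on its underside, 45 mm to the +x side of the knob's axis. It moves just above the index blade; it is on the mark when its y equals that of the blade.
- index_mark (a point): Middle of the top (z = 0.092) of the index blade, a thin upright steel blade (4 mm along y, 30 mm along x) on a small clamp on the far side of the gauge's rail; it marks where the carriage must stand. The rail, aluminium, 260 mm long along the stone's y, top at z = 0.075, is fixed on the bench past the stone's outer edge, on the far side of the board's path. Same axes as the stone.
- knife: Bystander: palette knife 160 mm long lying on the near side of the stone; leave it.
- rub: Bystander: reddish rubbing block 50 by 35 by 25 mm on the near side of the stone; leave it.
- tin: Bystander: dark closed ink tin, 80 mm diameter, 90 mm tall, standing on the bench to the left; origin under its centre.
- tin_lid: Bystander: black tin lid, 84 mm diameter, 16 mm high, on the bench below the board's overhang; origin under its centre.
- bottle: Bystander: white bottle, 66 mm diameter, 190 mm tall, far right on the bench; origin under its centre.
- roller: Bystander: rubber ink roller 120 mm wide with a wooden handle, lying on the bench at the far left; origin under the roller.
- tray: Bystander: white plastic tray 110 by 150 by 35 mm, near right on the bench; origin under its centre.
- offcut: Bystander: plywood offcut 50 by 100 by 30 mm, near left on the bench; origin under its centre.

How it is judged:
By the outcome, as a careful person would: the job done as asked, in the order asked, and still so for the second after the job is handed in, while the arm keeps its last pose, push and grip.
It also fails if it takes over 48 s, if anything falls off the work surface, if the arm or the gripper's body presses on something with over 40 N, if the wrist force passes 120 N, or if a joint passes its speed limit or range.

### The arm

A 6-joint arm with a two-finger parallel gripper is mounted at the origin on the work surface. World frame = base frame: x ahead of the robot, y to its left, z up, the work surface at z = 0. Lengths are in m, angles in rad, forces in N, time in s.
With the tool pointing down it reaches from about 0.25 to 0.775 m from the base axis. Payload 8.9 kg.
Tool frame: the origin (TCP) lies midway between the tips of the shut fingers; the grasp point (between the pads) lies 19 mm behind it; x points along the fingers, y is the direction in which the jaws open and shut, and the axes are right-handed (so a half turn about x gives the same grasp; the last joint's range is limited). The gripper opens to 85 mm and grips with 20 to 120 N. Pads are 22 mm wide; open, the fingers measure 114 mm over their backs; the gripper's body (76 mm by 85 mm) begins 54 mm behind the grasp point. The pads swing forward as they close: fully open they stand 13 mm farther back than shut.
Start: joints at [-0.139, 0.291, -0.153, 1.127, 0, 1.431], TCP at [0.525, 0, 0.231] pointing down, gripper open.
Joint ranges: [-2.52, 2.52], [-0.91, 1.74], [-1.3, 1.37], [-1.96, 2.02], [-1.52, 1.47], [-3.14, 3.14]. Speed limits (rad/s): [2.22, 2.22, 2.79, 3.14, 3.14, 3.14].

### API

Orientations are given as a unit quaternion [x, y, z, w].
In Python, from cell import sensors, viewer, robot gives the robot as it stands. The module is installed in compiled form; this text tells all that it offers.
- The arm moves only by the shell command python3 -m pendant 'ROWS' [OPENING] [FORCE]. ROWS is JSON, a list of rows, each a list of 6 numbers: the shift along the world's x, y, z in m, then the turn, a rotation vector about the world's x, y, z in rad. In form: [[x, y, z, ax, ay, az], ...]. A call has 1 to 8 rows; each row is the pose to reach, as a shift and turn from the pose commanded when the call began; what a row does not reach only later rows make up. A row lasts 1/8 s, in which the tool goes at most 62.5 mm and 10.7 degrees, less where a joint would pass 70% of its speed; a pose out of reach is approached as far as the arm can. A call with a gripper value outside its range is refused whole. OPENING is the opening in per cent of the stroke, from 0 (shut) to 100 (fully open), set as the call begins (- or left out, the last holds). The fingers move at their own pace and stop on an object; FORCE is the grip in N (left out, the last holds). Time passes only in rows, so rows that repeat a pose let the fingers close. It gives the time, the measured TCP pose, the force and the opening at its end, in the units of the state.
- sensors.get_state(): the state, without advancing time (a new reading comes with each control period).
- viewer.get_image(name): name is "scene" or "side" or "wrist"; returns a dict with "pixels" (480x640x3 uint8, red, green, blue), "intrinsics" (3x3 intrinsics, pixels), "rvec" (rotation vector, rad) and "tvec" (3), from world to camera coordinates, as OpenCV has them. Camera axes: x right, y down, z forward; pixel columns grow to the right and rows downward; lengths in m; the calibration is good to about 2 mm. The wrist camera is an equidistant fisheye: a pixel r from the principal point sees the ray r / f radians off the axis. A picture is of the moment at which its call begins. There is no depth.
- robot.hand_in(): hands the job in, once; it reports no verdict.
The state is a dict: "time": time; "qpos": joint angles; "joint_vel": joint speeds; "effort": joint torques, N m; "eef_pos": TCP position; "tool_rot": TCP orientation; "contact_force": force on the tool from outside, world axes, zero at the start; "moment": the same for the moment, N m; "finger_gap": opening from 0.0 (shut) to 1.0 (fully open).
Only numpy, scipy, OpenCV 4.12 (cv2) and the standard library are available. Lean on these libraries where they do the work, as an engineer would, in place of code of your own. Each camera call takes 0.05 s, during which the arm holds its last target. There are 200 camera calls.

## Working session

There is one attempt and no reset: what is moved stays moved. The work goes in short steps, Python scripts to look and compute and a shell command to move; the robot and the scene stay as the last step left them, time stands still between calls to the robot, and variables do not carry over. Pictures are saved under pics/ and viewed, about 8 in all and at most 12, crops included, and the job is handed in when it is done.

```bash
mkdir -p pics; cat > h.py <<'E'
import numpy as np, cv2
from cell import sensors, viewer, robot
def grab(n,fn=None):
    d=viewer.get_image(n)
    if fn: cv2.imwrite('pics/'+fn,cv2.cvtColor(d['pixels'],cv2.COLOR_RGB2BGR))
    return d
def ray(d,uv,fish=False):
    K=np.array(d['intrinsics']);R=cv2.Rodrigues(np.array(d['rvec'],float))[0];t=np.array(d['tvec'],float).ravel()
    x=(uv[0]-K[0,2])/K[0,0];y=(uv[1]-K[1,2])/K[1,1]
    if fish:
        r=np.hypot(x,y);s=np.sin(r)/max(r,1e-9);v=np.array([x*s,y*s,np.cos(r)])
    else: v=np.array([x,y,1.])
    return -R.T@t,R.T@v
def onz(d,uv,z,fish=False):
    c,v=ray(d,uv,fish);return c+v*(z-c[2])/v[2]
def proj(d,P,fish=False):
    K=np.array(d['intrinsics']);R=cv2.Rodrigues(np.array(d['rvec'],float))[0];t=np.array(d['tvec'],float).ravel()
    p=R@np.array(P,float)+t
    if fish:
        th=np.arctan2(np.hypot(p[0],p[1]),p[2]);s=th/max(np.hypot(p[0],p[1]),1e-9);p=np.array([p[0]*s,p[1]*s,1])
    return (K@(p/p[2]))[:2]
E
python3 - <<'E'
from h import *
import pickle
D={n:grab(n,n+'0.png') for n in('scene','side','wrist')}
pickle.dump(D,open('d0.pkl','wb'))
for n,d in D.items(): print(n,np.array(d['intrinsics'])[[0,1,0,1],[0,1,2,2]],ray(d,(320,240)))
s=sensors.get_state();print(s['time'],s['eef_pos'],s['tool_rot'],s['contact_force'])
E
```

```text
scene [441.64727123 441.64727123 322.69703554 244.11890351] (array([ 1.08997738, -0.34494475,  0.78557728]), array([-0.63273055,  0.36054559, -0.68540733]))
side [433.79909379 433.79909379 316.58016314 239.3756436 ] (array([ 0.32844177, -0.79043137,  0.95442152]), array([ 0.12999806,  0.68756473, -0.71443647]))
wrist [371.64829954 371.64829954 325.36643132 236.26235511] (array([0.52446809, 0.07938762, 0.37288866]), array([-0.01472396, -0.32004477, -0.94745142]))
0.15 [5.24670612e-01 3.95809411e-05 2.30879736e-01] [ 0.49978875  0.50027134 -0.50020775  0.49973193] [-0.18530935 -0.56341965 -0.65154679]
```

View pics/scene0.png

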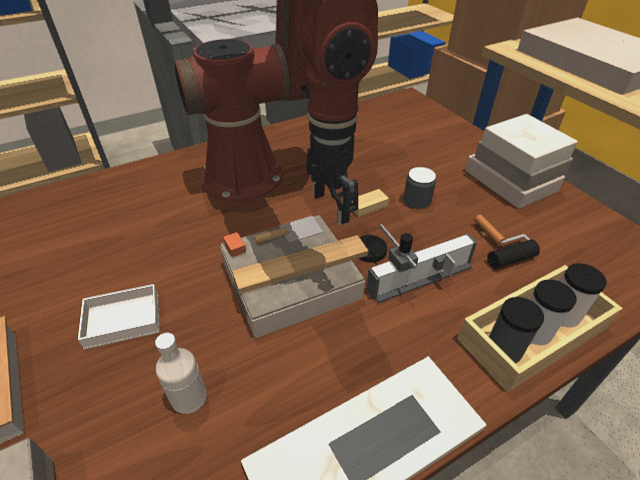

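View pics/side0.png

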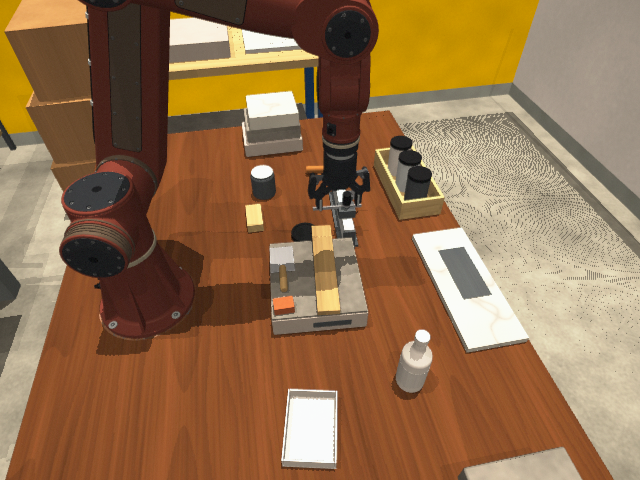

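View pics/wrist0.png

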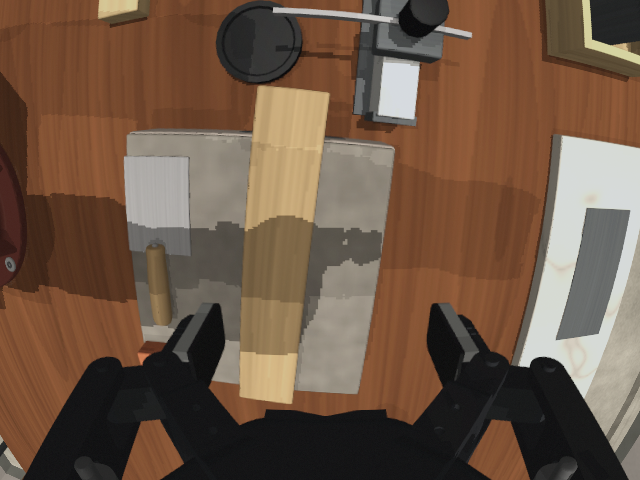

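The wrist view shows the board (outer corners ≈(257,86),(329,94); inner ≈(240,397),(292,404)), the stone edge at row ≈140, and the knob near (425,12). The scene view shows the knob at (406,243) and the blade clamp near (440,262).

```bash
python3 - <<'E'
from h import *
import pickle
D=pickle.load(open('d0.pkl','rb'));w=D['wrist'];s=D['scene']
f=lambda n,uv,z,fi:print(n,onz(D[n],uv,z,fi).round(4))
print('board');[f('wrist',u,.088,True) for u in((257,86),(329,94),(240,397),(292,404))]
print('stone');[f('wrist',u,.07,True) for u in((128,132),(394,147),(358,393))]
print('bar ends top');[f('wrist',u,.108,True) for u in((275,10),(470,36))]
print('knob scene');[f('scene',(406,237),z,False) for z in(.14,.146)]
im=cv2.cvtColor(s['pixels'],cv2.COLOR_RGB2BGR)
c=im[215:305,350:490];c=cv2.resize(c,None,fx=5.5,fy=5.5,interpolation=cv2.INTER_CUBIC);cv2.imwrite('pics/c1.png',c)
E
```

```text
board
wrist [0.4727 0.106  0.088 ]
wrist [0.5272 0.0985 0.088 ]
wrist [ 0.4358 -0.189   0.088 ]
wrist [ 0.4898 -0.1959  0.088 ]
stone
wrist [0.3497 0.0776 0.07  ]
wrist [0.5806 0.0573 0.07  ]
wrist [ 0.5593 -0.1964  0.07  ]
bar ends top
wrist [0.489  0.1604 0.108 ]
wrist [0.6303 0.147  0.108 ]
knob scene
scene [0.5768 0.1605 0.14  ]
scene [0.5815 0.1558 0.146 ]
```

View pics/c1.png

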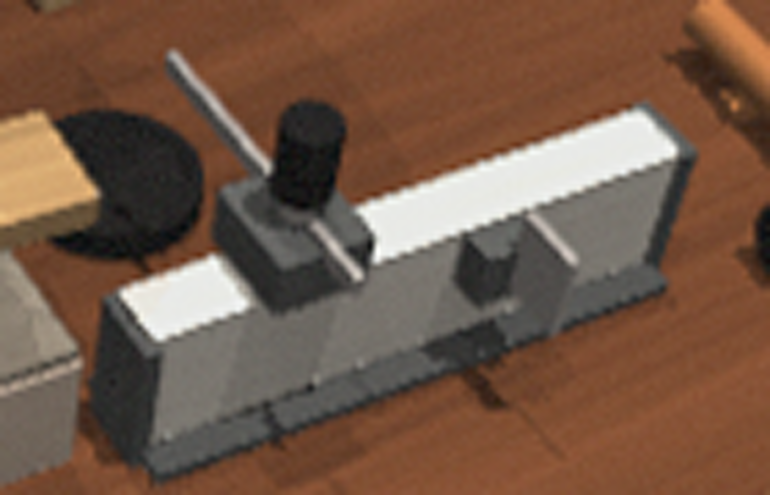

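The crop shows the blade top from (530,215) to (575,268), and the bar's rear end at (360,278). The knob top is near (312,118).

```bash
cat >> h.py <<'E'
def tri(a,ua,fa,b,ub,fb):
    c1,v1=ray(a,ua,fa);c2,v2=ray(b,ub,fb)
    s=np.linalg.lstsq(np.c_[v1,-v2],c2-c1,rcond=None)[0]
    return (c1+v1*s[0]+c2+v2*s[1])/2,np.linalg.norm(c1+v1*s[0]-c2-v2*s[1])
E
python3 - <<'E'
from h import *
import pickle
D=pickle.load(open('d0.pkl','rb'));w=D['wrist'];s=D['scene']
cr=lambda x,y:(350+x/5.5-.4,215+y/5.5-.4)
a=-0.088;R=np.array([[np.cos(a),np.sin(a)],[-np.sin(a),np.cos(a)]]) # world->stone
P=lambda n,p:print(n,p.round(4),'stone-axes',(R@p[:2]).round(4))
for n,u,z in(('blade1',(530,215),.092),('blade2',(575,268),.092),('barR',(360,278),.108),('barF',(172,55),.108),('knobtop',(312,116),.146),('edge corner',(80,362),.07),('boardnearcorner',(98,195),.088)): P(n,onz(s,cr(*u),z))
for n,u in(('Wbar F',(275,10)),('Wbar R',(470,36))): P(n,onz(w,u,.108,True))
for n,u in(('Wst',(128,132)),('Wst',(394,147))): P(n,onz(w,u,.07,True))
for n,u in(('bo',(257,86)),('bo',(329,94)),('bi',(240,397)),('bi',(292,404))): P(n,onz(w,u,.088,True))
for n,u in(('knife h',(172,285)),('rub',(215,360))): P(n,onz(w,u,.08,True))
E
```

```text
blade1 [0.6261 0.242  0.092 ] stone-axes [0.6024 0.2961]
blade2 [0.6576 0.2376 0.092 ] stone-axes [0.6342 0.2945]
barR [0.6308 0.1483 0.108 ] stone-axes [0.6153 0.2032]
barF [0.4886 0.1606 0.108 ] stone-axes [0.4726 0.2029]
knobtop [0.5786 0.1589 0.146 ] stone-axes [0.5624 0.2092]
edge corner [0.5869 0.0516 0.07  ] stone-axes [0.5801 0.103 ]
boardnearcorner [0.5272 0.0987 0.088 ] stone-axes [0.5165 0.1447]
Wbar F [0.489  0.1604 0.108 ] stone-axes [0.473  0.2027]
Wbar R [0.6303 0.147  0.108 ] stone-axes [0.615  0.2019]
Wst [0.3497 0.0776 0.07  ] stone-axes [0.3415 0.1081]
Wst [0.5806 0.0573 0.07  ] stone-axes [0.5733 0.1081]
bo [0.4727 0.106  0.088 ] stone-axes [0.4615 0.1471]
bo [0.5272 0.0985 0.088 ] stone-axes [0.5165 0.1445]
bi [ 0.4358 -0.189   0.088 ] stone-axes [ 0.4507 -0.15  ]
bi [ 0.4898 -0.1959  0.088 ] stone-axes [ 0.5052 -0.1521]
knife h [ 0.3821 -0.0638  0.08  ] stone-axes [ 0.3862 -0.03  ]
rub [ 0.4133 -0.1472  0.08  ] stone-axes [ 0.4246 -0.1103]
```

```bash
python3 -m pendant '[[0.02,0.05,0,0,0,-0.03],[0.04,0.1,0,0,0,-0.06],[0.061,0.145,0,0,0,-0.088],[0.061,0.152,-0.02,0,0,-0.088],[0.061,0.152,-0.04,0,0,-0.088],[0.061,0.152,-0.04,0,0,-0.088]]' 100
python3 - <<'E'
from h import *
import pickle
d=grab('wrist','w2.png');pickle.dump(d,open('d2.pkl','wb'))
D=pickle.load(open('d0.pkl','rb'));im=D['scene']['pixels'].astype(int)
m=((im[...,0]>150)&(im[...,1]<90)&(im[...,2]<80)).astype(np.uint8);m[:225]=0;m[262:]=0;m[:,:215]=0;m[:,255:]=0
ys,xs=np.nonzero(m);print(len(xs),xs.min(),xs.max(),ys.min(),ys.max())
a=-0.088;R=np.array([[np.cos(a),np.sin(a)],[-np.sin(a),np.cos(a)]])
for u in((xs.min(),ys[xs==xs.min()].mean()),(xs[ys==ys.min()].mean(),ys.min()),(xs.max(),ys[xs==xs.max()].mean())):
  p=onz(D['scene'],u,.095);print(u,p.round(3),(R@p[:2]).round(3))
E
```

```text
time: 0.9
eef_pos: [0.5848, 0.152, 0.1897]
tool_rot: [-0.52, -0.478, 0.522, -0.477]
contact_force: [1.7, -0.6, -0.1]
finger_gap: 0.997
8 224 240 232 248
(np.int64(224), np.float64(239.0)) [ 0.342 -0.171  0.095] [ 0.356 -0.14 ]
(np.float64(235.5), np.int64(232)) [ 0.333 -0.139  0.095] [ 0.343 -0.109]
(np.int64(240), np.float64(237.0)) [ 0.354 -0.137  0.095] [ 0.364 -0.105]
```

View pics/w2.png

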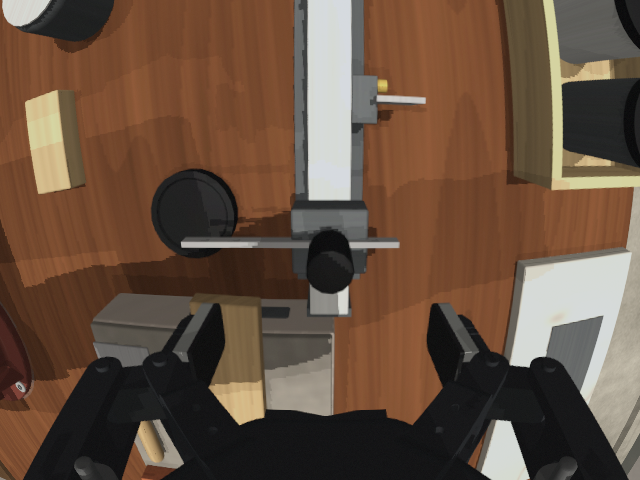

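The wrist view shows the bar from (182,243) to (398,244) and the blade from (378,98) to (425,100). The knob is centred at about (330,262), which is centred between the fingers in x.

```bash
python3 - <<'E'
from h import *
import pickle
d=pickle.load(open('d2.pkl','rb'))
a=-0.088;R=np.array([[np.cos(a),np.sin(a)],[-np.sin(a),np.cos(a)]])
for n,u,z in(('barF',(182,243),.108),('barR',(398,244),.108),('bl1',(378,98.5),.092),('bl2',(425,100.5),.092),('knobtop',(330,273),.154),('stoneR',(333,333),.07),('stL',(96,345),.07)):
  p=onz(d,u,z,True);print(n,p.round(4),(R@p[:2]).round(4))
s=sensors.get_state();print(s['eef_pos'],R@np.array(s['eef_pos'])[:2],[proj(d,(.5856,.1516,z),True) for z in(.116,.154)])
im=d['pixels'];print('bar col230',im[236:252,230].sum(1),'col 390',im[236:252,390].sum(1));print('blade',im[92:108,410].sum(1),im[92:108,388].sum(1))
E
```

```text
barF [0.4886 0.1619 0.108 ] [0.4725 0.2042]
barR [0.6312 0.1489 0.108 ] [0.6157 0.2038]
bl1 [0.6258 0.2418 0.092 ] [0.6021 0.2958]
bl2 [0.6566 0.2393 0.092 ] [0.6331 0.296 ]
knobtop [0.587  0.1529 0.154 ] [0.5713 0.2039]
stoneR [0.5826 0.061  0.07  ] [0.575 0.112]
stL [0.3455 0.052  0.07  ] [0.3396 0.0821]
[0.58545386 0.15194051 0.19090294] [0.56983493 0.20280605] [array([327.36648324, 250.29737182]), array([327.55371586, 275.47488006])]
bar col230 [101 185 247 248 249 314 517 566 565 565 549 465 101 100 103  96] col 390 [251 250 245 245 245 281 475 534 534 533 534 520 303 261 253 254]
blade [273 276 274 275 422 572 596 596 595 594 523 210 208 243 244 246] [222 223 222 419 591 609 609 609 609 528 206 208 215 223 222 224]
```

```bash
python3 -m pendant '[[0.001,0.001,-0.025,0,0,0],[0.001,0.001,-0.05,0,0,0],[0.001,0.001,-0.072,0,0,0],[0.001,0.001,-0.072,0,0,0]]' 100 && python3 -m pendant '[[0,0,0,0,0,0],[0,0,0,0,0,0],[0,0,0,0,0,0],[0,0,0,0,0,0],[0,0,0,0,0,0],[0,0,0,0,0,0]]' 15 25
```

```text
time: 1.45
eef_pos: [0.5864, 0.1526, 0.1189]
tool_rot: [-0.521, -0.478, 0.522, -0.477]
contact_force: [-0.6, 0.2, 0.2]
finger_gap: 1.002
time: 2.2
eef_pos: [0.5869, 0.1531, 0.1201]
tool_rot: [0.522, 0.478, -0.521, 0.478]
contact_force: [-1.9, -0.6, 5.9]
finger_gap: 0.295
```

```bash
python3 -m pendant '[[0.0013,0.015,0,0,0,0],[0.0031,0.035,0,0,0,0],[0.0049,0.055,0,0,0,0],[0.0065,0.074,0,0,0,0],[0.0076,0.086,0,0,0,0],[0.0081,0.0916,0,0,0,0],[0.0081,0.0916,0,0,0,0],[0.0081,0.0916,0,0,0,0]]'
python3 - <<'E'
from h import *
import pickle
D={n:grab(n,n+'3.png') for n in('wrist','scene')};pickle.dump(D,open('d3.pkl','wb'))
w=cv2.imread('pics/wrist3.png')[180:330,170:430];w=cv2.resize(w,None,fx=3,fy=3,interpolation=cv2.INTER_CUBIC)
c=cv2.imread('pics/scene3.png')[200:290,360:490];c=cv2.resize(c,None,fx=6,fy=6,interpolation=cv2.INTER_CUBIC)[:,:780]
o=np.zeros((990,780,3),np.uint8);o[:450]=w;o[450:]=c;cv2.imwrite('pics/c3.png',cv2.resize(o,(472,600),interpolation=cv2.INTER_AREA))
E
```

```text
time: 3.2
eef_pos: [0.595, 0.2454, 0.1201]
tool_rot: [0.522, 0.478, -0.521, 0.477]
contact_force: [-2.6, 1.9, 4.5]
finger_gap: 0.298
```

View pics/c3.png

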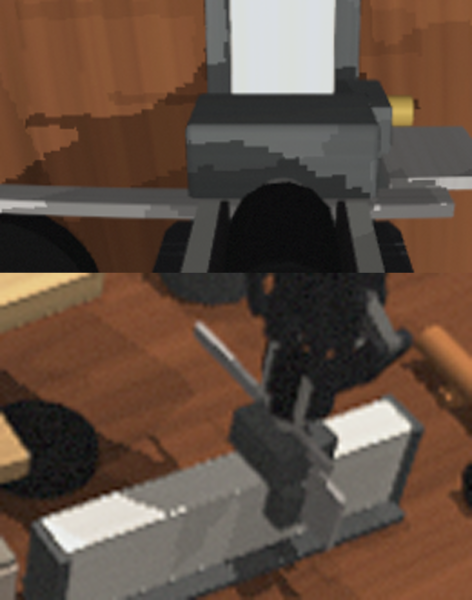

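The bar is close to the blade line. I'll release, rise and measure with a clear view.

```bash
python3 -m pendant '[[0,0,0,0,0,0],[0,0,0,0,0,0],[0,0,0,0,0,0],[0,0,0.03,0,0,0],[0,0,0.07,0,0,0],[0,0,0.07,0,0,0]]' 80
python3 - <<'E'
from h import *
import pickle
D={n:grab(n,n+'4.png') for n in('wrist','scene')};pickle.dump(D,open('d4.pkl','wb'))
w=cv2.imread('pics/wrist4.png')[210:290,170:430];w=cv2.resize(w,None,fx=3,fy=3,interpolation=cv2.INTER_CUBIC)
c=cv2.imread('pics/scene4.png')[215:270,360:490];c=cv2.resize(c,None,fx=6,fy=6,interpolation=cv2.INTER_CUBIC)
cv2.imwrite('pics/c4.png',np.vstack([w,c]))
E
```

```text
time: 4.05
eef_pos: [0.597, 0.2451, 0.1926]
tool_rot: [0.523, 0.477, -0.52, 0.478]
contact_force: [-0.0, -0.5, -0.3]
finger_gap: 0.801
```

View pics/c4.png

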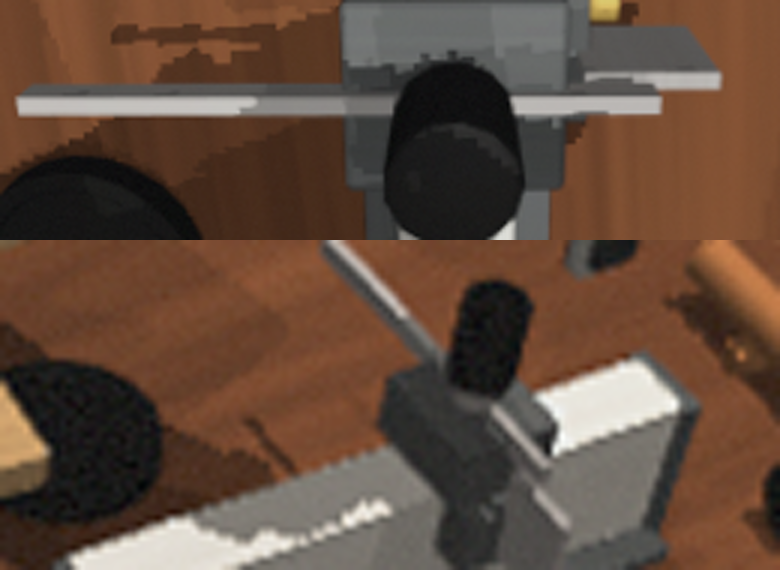

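```bash
python3 - <<'E'
from h import *
import pickle
d=pickle.load(open('d4.pkl','rb'));D=d;w=d['wrist'];s=d['scene']
def rot(a): return np.array([[np.cos(a),np.sin(a)],[-np.sin(a),np.cos(a)]])
g=w['pixels'].astype(int).sum(2)
for c in (185,240,350,365,380,388): print('bar',c,g[236:252,c])
for c in (390,395,400,405): print('blade',c,g[228:245,c])
cw=lambda x,y:(170+x/3-.33,210+y/3-.33);cs=lambda x,y:(360+x/6-.4,215+(y-240)/6-.4)
R=rot(-.088)
for n,dd,u,z,f in(('barF',w,cw(18,106),.108,1),('barR',w,cw(660,105),.108,1),('bl1',w,cw(590,80),.092,1),('bl2',w,cw(720,81),.092,1),('S barR',s,cs(546,466),.108,0),('S barmid',s,cs(494,409),.108,0),('S bl2',s,cs(567,525),.092,0),('S bl',s,cs(540,492),.092,0)):
  p=onz(dd,u,z,f);print(n,p.round(4),(R@p[:2]).round(4))
E
```

```text
bar 185 [213 220 246 254 255 258 414 548 571 571 570 533 414 212 215 215]
bar 240 [168 192 253 258 261 263 451 554 586 584 584 563 395 179 164 165]
bar 350 [310 304 271 275 261 260 462 543 552 549 550 547 402 297 211 179]
bar 365 [409 302 253 255 245 236 474 550 550 550 531 353 236 200 188 186]
bar 380 [316 292 255 255 249 259 481 549 552 550 549 538 309 247 237 236]
bar 388 [543 522 458 353 270 258 483 550 550 549 549 536 303 253 245 249]
blade 390 [255 256 254 257 258 310 471 550 549 549 544 475 317 259 384 420 398]
blade 395 [255 255 254 254 247 294 463 550 551 550 545 460 303 247 244 246 245]
blade 400 [260 259 256 248 232 282 456 544 545 544 540 458 302 253 255 255 254]
blade 405 [264 260 262 260 256 310 463 545 544 544 540 458 307 261 260 259 259]
barF [0.4956 0.2535 0.108 ] [0.4714 0.296 ]
barR [0.6392 0.2409 0.108 ] [0.6156 0.2962]
bl1 [0.6257 0.2427 0.092 ] [0.6019 0.2967]
bl2 [0.6563 0.2396 0.092 ] [0.6327 0.2964]
S barR [0.6384 0.2402 0.108 ] [0.6148 0.2954]
S barmid [0.6059 0.2438 0.108 ] [0.5821 0.2961]
S bl2 [0.6547 0.24   0.092 ] [0.6311 0.2967]
S bl [0.637  0.2429 0.092 ] [0.6132 0.2979]
```

Carriage check: the bar is at 0.296 and the blade at 0.2965 in stone axes in the wrist view. The scene view agrees within about 1.5 mm. Next I move to the board.

```bash
python3 -m pendant '[[-0.01,-0.03,0.01,0,0,0],[-0.027,-0.08,0.01,0,0,0],[-0.044,-0.13,0.01,0,0,-0.01],[-0.061,-0.18,0.01,0,0,-0.02],[-0.078,-0.23,0.01,0,0,-0.03],[-0.095,-0.28,0,0,0,-0.037],[-0.112,-0.33,-0.01,0,0,-0.037],[-0.1265,-0.377,-0.02,0,0,-0.037]]' 80 && python3 -m pendant '[[0,0,-0.03,0,0,0],[0,0,-0.04,0,0,0],[0,0,-0.04,0,0,0]]'
python3 - <<'E'
from h import *
import pickle
d=grab('wrist','w5.png');pickle.dump(d,open('d5.pkl','wb'))
s=sensors.get_state();print(s['eef_pos'])
E
```

```text
time: 5.15
eef_pos: [0.467, -0.1336, 0.1679]
tool_rot: [-0.53, -0.468, 0.531, -0.467]
contact_force: [1.9, 0.1, -0.2]
finger_gap: 0.801
time: 5.52
eef_pos: [0.4679, -0.1316, 0.1285]
tool_rot: [-0.53, -0.469, 0.53, -0.467]
contact_force: [0.4, 0.5, 0.8]
finger_gap: 0.798
[ 0.46857379 -0.1317714   0.1292687 ]
```

View pics/w5.png

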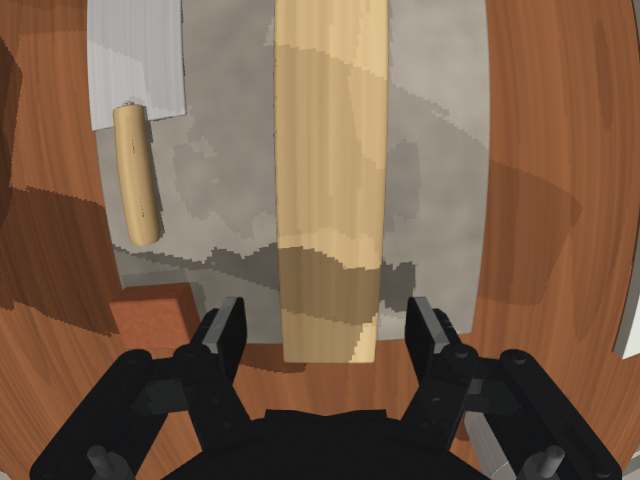

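The board is centred (columns 275–388) between the fingers and parallel to them. The rubbing block's right edge is at ≈(190,285)–(203,345), so I check its clearance to the left finger.

```bash
python3 - <<'E'
from h import *
import pickle
d=pickle.load(open('d5.pkl','rb'))
def rot(a): return np.array([[np.cos(a),np.sin(a)],[-np.sin(a),np.cos(a)]])
R=rot(-.125)
for n,u,z in(('rub top corner',(188,283),.095),('rub top front?',(197,320),.095),('rubL',(112,302),.095),('bl',(275,50),.088),('br',(388,50),.088),('bl2',(281,300),.088),('br2',(378,300),.088),('inner L',(284,362),.088),('inner R',(374,362),.088)):
  p=onz(d,u,z,True);print(n,p.round(4),(R@p[:2]).round(4))
s=sensors.get_state();print((R@np.array(s['eef_pos'])[:2]).round(4))
E
```

```text
rub top corner [ 0.3924 -0.1272  0.095 ] [ 0.4052 -0.0773]
rub top front? [ 0.3913 -0.1507  0.095 ] [ 0.407  -0.1007]
rubL [ 0.3366 -0.1354  0.095 ] [ 0.3508 -0.0924]
bl [ 0.4578 -0.0153  0.088 ] [0.4561 0.0419]
br [ 0.512  -0.0218  0.088 ] [0.5107 0.0422]
bl2 [ 0.441 -0.146  0.088] [ 0.4558 -0.0899]
br2 [ 0.4946 -0.1527  0.088 ] [ 0.5098 -0.0899]
inner L [ 0.435 -0.189  0.088] [ 0.4552 -0.1333]
inner R [ 0.4896 -0.1959  0.088 ] [ 0.5102 -0.1334]
[ 0.4813 -0.0723]
```

```bash
python3 -m pendant '[[0.0015,0,-0.02,0,0,0],[0.0015,0,-0.04,0,0,0],[0.0015,0,-0.05,0,0,0],[0.0015,0,-0.057,0,0,0],[0.0015,0,-0.057,0,0,0]]' 80 && python3 -m pendant '[[0,0,0,0,0,0],[0,0,0,0,0,0],[0,0,0,0,0,0],[0,0,0,0,0,0],[0,0,0,0,0,0],[0,0,0,0,0,0]]' 50 50
```

```text
time: 6.2
eef_pos: [0.4702, -0.1323, 0.0724]
tool_rot: [0.53, 0.468, -0.53, 0.468]
contact_force: [-0.5, -0.2, 0.4]
finger_gap: 0.795
time: 6.95
eef_pos: [0.4705, -0.1325, 0.0731]
tool_rot: [0.53, 0.467, -0.53, 0.468]
contact_force: [-1.7, 0.7, 5.4]
finger_gap: 0.637
```

```bash
python3 -m pendant '[[0.0006,0.005,0,0,0,0.002],[0.0017,0.015,0,0,0,0.005],[0.0028,0.025,0,0,0,0.009],[0.004,0.035,0,0,0,0.013],[0.0051,0.045,0,0,0,0.017],[0.0062,0.055,0,0,0,0.021],[0.0074,0.065,0,0,0,0.025],[0.0079,0.07,0,0,0,0.027]]' && python3 -m pendant '[[0.001,0.01,0,0,0,0.003],[0.0022,0.02,0,0,0,0.006],[0.0034,0.03,0,0,0,0.008],[0.0046,0.04,0,0,0,0.01],[0.0057,0.05,0,0,0,0.01],[0.0068,0.06,0,0,0,0.01],[0.0079,0.069,0,0,0,0.01],[0.0079,0.069,0,0,0,0.01]]'
python3 - <<'E'
from h import *
import pickle
D={n:grab(n,n+'6.png') for n in('wrist','scene','side')};pickle.dump(D,open('d6.pkl','wb'))
c=cv2.imread('pics/scene6.png')[195:315,260:460];c=cv2.resize(c,None,fx=4,fy=4,interpolation=cv2.INTER_CUBIC)[:, :]
cv2.imwrite('pics/c6.png',c)
E
```

```text
time: 7.95
eef_pos: [0.4789, -0.0627, 0.0732]
tool_rot: [-0.524, -0.474, 0.524, -0.476]
contact_force: [-0.7, -3.3, 6.2]
finger_gap: 0.639
time: 8.95
eef_pos: [0.4868, 0.0072, 0.0731]
tool_rot: [0.522, 0.477, -0.521, 0.478]
contact_force: [0.3, 1.4, 7.0]
finger_gap: 0.641
```

View pics/c6.png

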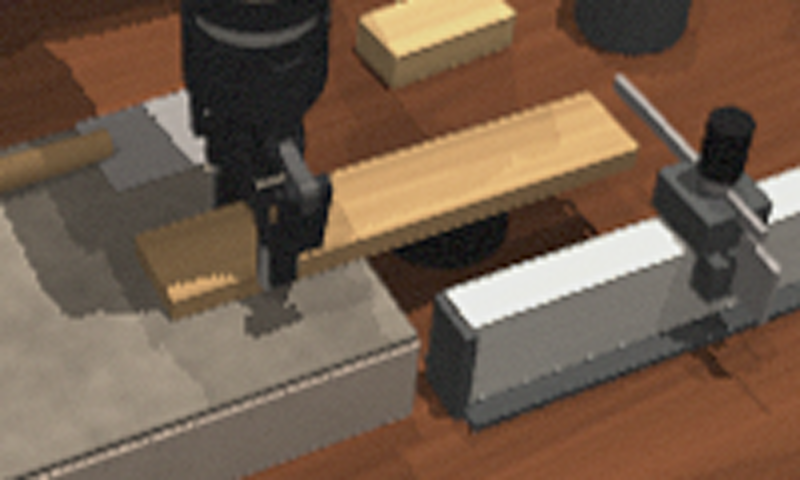

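View pics/wrist6.png

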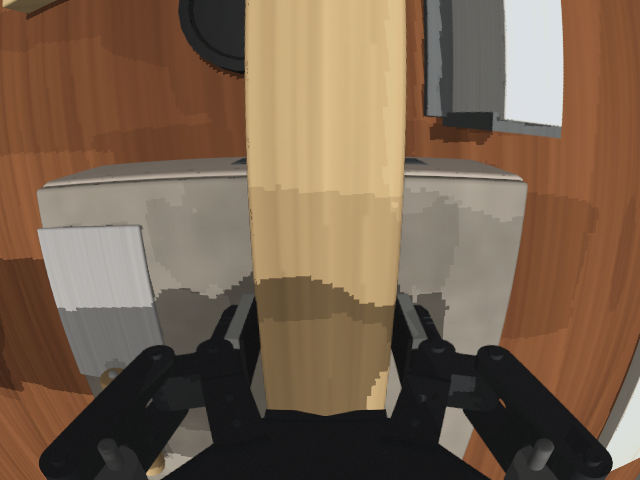

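The scene crop shows the board's outer top corners at (590,93) and (637,150). The bar's front end is at (618,77) and its rear end at (764,231), so the board end is still short of the bar. The board is flat, and the wrist view shows it parallel to the stone sides.

```bash
python3 - <<'E'
from h import *
import pickle
d=pickle.load(open('d6.pkl','rb'));s=d['scene'];w=d['wrist']
def rot(a): return np.array([[np.cos(a),np.sin(a)],[-np.sin(a),np.cos(a)]])
R=rot(-.088);cs=lambda x,y:(260+x/4-.4,195+y/4-.4)
for n,u,z in(('end L',(590,93),.088),('end R',(637,149),.088),('in R',(172,305),.088),('in L',(136,240),.088),('barF',(618,77),.108),('barR',(765,231),.108),('end R bottom',(636,160),.07)):
  p=onz(s,cs(*u),z);print(n,p.round(4),(R@p[:2]).round(4))
for n,u,z in(('w L',(245,20),.088),('w R',(406,20),.088),('wL2',(257,280),.088),('wR2',(398,280),.088),('st L',(46,186),.07),('st R',(524,182),.07)):
  p=onz(w,u,z,True);print(n,p.round(4),(R@p[:2]).round(4))
st=sensors.get_state();print(st['eef_pos'],st['contact_force'],R@np.array(st['eef_pos'])[:2])
E
```

```text
end L [0.4818 0.2458 0.088 ] [0.4584 0.2872]
end R [0.5361 0.2386 0.088 ] [0.513  0.2848]
in R [ 0.5117 -0.0582  0.088 ] [ 0.5148 -0.013 ]
in L [ 0.4584 -0.0526  0.088 ] [ 0.4612 -0.0121]
barF [0.4957 0.2526 0.108 ] [0.4716 0.2952]
barR [0.6388 0.2405 0.108 ] [0.6152 0.2958]
end R bottom [0.5292 0.2469 0.07  ] [0.5055 0.2924]
w L [0.4694 0.1243 0.088 ] [0.4567 0.1651]
w R [0.524  0.1196 0.088 ] [0.5115 0.1652]
wL2 [0.4624 0.0297 0.088 ] [0.458  0.0702]
wR2 [0.516  0.0249 0.088 ] [0.5118 0.0701]
st L [0.3561 0.0767 0.07  ] [0.348  0.1077]
st R [0.578  0.0561 0.07  ] [0.5708 0.1067]
[0.48678979 0.00719793 0.07314654] [0.67320584 1.92333147 6.89152122] [0.48427356 0.04995231]
```

```bash
python3 -m pendant '[[0.0003,0.004,0,0,0,0],[0.0007,0.008,0,0,0,0],[0.0009,0.01,0,0,0,0],[0.0009,0.01,0,0,0,0],[0.0009,0.01,0,0,0,0]]'
python3 - <<'E'
from h import *
import pickle
D={n:grab(n,n+'7.png') for n in('scene','side')};pickle.dump(D,open('d7.pkl','wb'))
c=cv2.imread('pics/scene7.png')[205:275,390:470];c=cv2.resize(c,None,fx=5,fy=5,interpolation=cv2.INTER_CUBIC)
e=cv2.imread('pics/side7.png')[190:260,290:370];e=cv2.resize(e,None,fx=5,fy=5,interpolation=cv2.INTER_CUBIC)
cv2.imwrite('pics/c7.png',np.hstack([c,e]))
E
```

```text
time: 9.72
eef_pos: [0.4876, 0.0163, 0.0732]
tool_rot: [0.522, 0.477, -0.521, 0.478]
contact_force: [-0.3, -3.0, 6.6]
finger_gap: 0.639
```

View pics/c7.png

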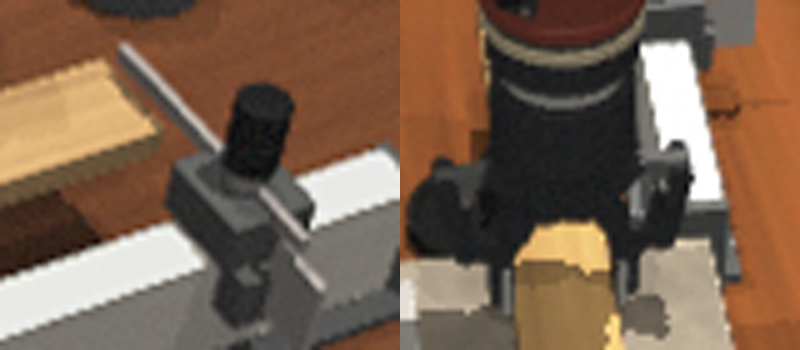

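The crop shows board end corners at (108,60) and (160,130), bar ends at (123,47) and (306,238), and the blade's end at (323,289).

```bash
python3 - <<'E'
from h import *
import pickle
s=pickle.load(open('d7.pkl','rb'))['scene']
a=-.088;R=np.array([[np.cos(a),np.sin(a)],[-np.sin(a),np.cos(a)]]);cs=lambda x,y:(390+x/5-.4,205+y/5-.4)
for n,u,z in(('end L',(108,60),.088),('end R',(160,129),.088),('barF',(123,47),.108),('barR',(306,238),.108),('bl2',(322,288),.092)):
  p=onz(s,cs(*u),z);print(n,p.round(4),(R@p[:2]).round(4))
# predicted pixels of end edge if exactly under the bar (y_s .2960)
for x in(.458,.514): 
  p=R.T@np.array([x,.296]);q=proj(s,(*p,.088));print('pred',((q+.4-[390,205])*5).round(1))
st=sensors.get_state();print(st['time'],(R@np.array(st['eef_pos'])[:2]).round(4),st['contact_force'])
E
```

```text
end L [0.483  0.2574 0.088 ] [0.4585 0.2989]
end R [0.5352 0.2475 0.088 ] [0.5114 0.2936]
barF [0.4963 0.2524 0.108 ] [0.4722 0.2951]
barR [0.6384 0.2408 0.108 ] [0.6148 0.2959]
bl2 [0.6548 0.2396 0.092 ] [0.6313 0.2963]
pred [102.4  61. ]
pred [167.5 130.9]
9.825 [0.4843 0.0591] [-1.0658601  -2.44974563  6.98998395]
```

```bash
python3 -c "
from cell import robot,sensors
print(robot.hand_in()); print(sensors.get_state()['contact_force'])"
```

```text
the job is handed in; nothing more can be done
None
the job is handed in; nothing more can be done
```

The job is handed in at about 9.8 s of the 48 s. I slid the carriage by its knob about 92 mm to the index blade and let it go. Then I gripped the board 61 mm from its inner end and slid it about 150 mm out along the stone, squaring off its small skew on the way. The arm is still holding it there.

**Carriage:** along the stone's y, the bar stood at about 0.296 m and the blade at 0.2965 m in the wrist view. The scene camera agrees within about 1.5 mm.

**Board end:** the middle of its outer end is at about 0.296 m and the bar at 0.2955 m, with the end centred under bar_front to about 1 mm. More than half hangs out (about 188 mm).

**Board attitude:** it stayed flat, pressed down on the stone with about 7 N. Its long sides are square to the stone within about 0.01 rad.

**Disagreement:** the two end-corner readings in the last picture alone suggested a skew of about 0.1 rad. I put that down to picking corners in a blurred image about a pixel off, since the long sides and the tool's own angle show none.

**Bystanders:** I touched none of them, but I did not re-measure their positions at the end. The palette knife and rubbing block were clear of the fingers.

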